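# Unlatch the instrument case and stow the spacer sleeve on its post

## Robot

A 6-joint arm with a two-finger parallel gripper is mounted at the origin on a cart in front of the work surface, level with it; the furniture and walls round the work are solid. World frame = base frame: x ahead of the robot, y to its left, z up, the work surface at z = 0. Lengths are in mm, angles in rad, forces in N, time in s.
With the tool pointing down it reaches from about 275 to 1000 mm from the base axis. Payload 8.4 kg.
Tool frame: the origin (TCP) lies between the finger pads; the fingertips stand 8 mm ahead of it and the grasp point (between the pads) lies 11 mm behind it (tcp_to_tips is the distance from the TCP to the fingertips, in mm); z points along the fingers, y is the line along which they close (so a half turn about z gives the same grasp; the last joint's range is limited). The gripper opens to 85 mm and grips with 20 to 120 N. Pads are 22 mm wide; open, the fingers measure 114 mm over their backs; the gripper's body (76 mm by 85 mm) begins 54 mm behind the grasp point. The pads swing forward as they close: fully open they stand 13 mm farther back than shut.
Start: joints at [-1.228, 0.353, 1.633, -0, 1.155, -0.002], TCP at [211.254, -588.217, 239.281] pointing down, gripper open.
Joint ranges: [-2.63, 2.63], [-0.92, 2.1], [0.06, 2.66], [-1.3, 4.44], [0, 2.69], [-3.02, 3.02]. Speed limits (rad/s): [2.22, 2.22, 2.79, 3.14, 3.14, 3.14].

## Interface

Orientations are given as [roll, pitch, yaw] about the fixed x, y, z axes, in that order (R = Rz(yaw) Ry(pitch) Rx(roll)).
In Python, from rig import * gives the robot as it stands.
- The arm moves only by the tool step_arm, never from a script. Its argument "motion" is a list of rows, each an object with "claw": the finger opening in mm, from 0 to 85.4; "delta_pos": the shift along the tool's x, y, z in mm, a list of three; "turn": the turn about the tool's z in rad. In form: [{"claw": claw, "delta_pos": [dx, dy, dz], "turn": turn}, ...]. A call has 1 to 8 rows; each row shifts and turns the commanded pose from where the row before left it, along the tool's axes as they then stand; what a row does not reach is not made up. A row lasts 1/12 s, in which the tool goes at most 41.7 mm and 7.16 degrees, less where a joint would pass 70% of its speed; a pose out of reach is approached as far as the arm can. A call is refused whole if a number of a shift passes 41.7 or a number of a turn 0.125, either way. A call with a gripper value outside its range is refused whole. The fingers move at their own pace and stop on an object; "force" is the grip in N (left out, the last holds). Time passes only in rows, so rows that do not move let the fingers close. It gives the time, the measured TCP pose, the force, the opening and the grip force at its end, in the units of the state.
- sense(): the state, without advancing time (a new reading comes with each control period).
- grab_frame(name): name is "side" or "top" or "wrist"; returns a dict with "img" (480x640x3 uint8, red, green, blue), "vertical_fov" (degrees; the focal length in pixels is half the picture's height over the tangent of half this angle, whatever the lens; pixels are square), "cx", "cy" (the principal point, pixels), "R" (3x3) and "t" (3): a world point X has camera coordinates R X + t. Camera axes: x right, y down, z forward; pixel columns grow to the right and rows downward; lengths in mm; the calibration is good to about 2 mm. A picture is of the moment at which its call begins. There is no depth.
- sign_off(): hands the job in; it is judged then, once.
The state is a dict: "clock": time; "qpos": joint angles; "qvel": joint speeds; "joint_efforts": joint torques, N m; "eef_pos": TCP position; "tcp_rot": TCP orientation; "contact_force": force on the tool from outside, world axes, zero at the start; "wrist_torque": the same for the moment, N m; "opening": opening from 0.0 (shut) to 1.0 (fully open); "grasp_force": force on a finger pad.
Only numpy, scipy, OpenCV 4.12 (cv2) and the standard library are available. Lean on these libraries where they do the work, as an engineer would, in place of code of your own. Each camera call takes 0.05 s, during which the arm holds its last target. There are 200 camera calls.

## Task

Swing the latch lever on the front of the metal instrument case right out and down, then open the lid fully so that it stays open by itself. Put the loose metal spacer sleeve away over the upright post inside the case, lowering it all the way down rather than letting it fall, and leave the lid open, the latch out of the way and the other things on the bench where they are.

Things in the scene. Friction and masses are not known exactly. Their poses are not given: they have to be found in the camera images.
- case: Plain grey metal case fixed to the bench, 150 (x) x 240 (y) mm, walls 4 mm. Origin: centre of its underside; z up; its front with the latch faces its own -x, lid hinge along its rear (+x). Rim 75 mm high, 105 mm with the lid shut. Inside: floor at z = 6 mm, upright steel post at (0, -45) mm, divider 50 mm high along x at y = +30 mm, a fixed black block beyond it.
- sleeve: Loose plain aluminium spacer sleeve standing on the bench: a ring 56 mm outside diameter, 29 mm bore, 45 mm high, about 0.13 to 0.25 kg. Origin: centre of its underside, z along the bore. Fully down on the post its underside is at z = 6 mm of the case frame.
- post_top (a point): Centre of the top of the post in the case, 62 mm above the case's underside, 56 mm above the inner floor. The post is 26 mm thick and tapers over its last 8 mm to 16 mm; the sleeve's bore clears it by 1.5 mm all round. Beside the seated sleeve 40 mm are free on every side, 45 mm to the divider.
- latch (a joint): Angle of the latch lever, a steel strip 28 mm wide upright before the middle of the case's front. 0 = shut: its hook holds the lid's lip down; grows as its top swings out (case -x) and down; 1.57 = level; stop at 1.7. Pivot axis along case y at x = -89, z = 40 mm of the case frame. Starts within 0.08 of shut; stiff by friction (0.22 N m, 3 N at the tab); stays where left.
- latch_tab (a point): Middle of the rear face (towards the lid) of the lever's thumb tab, 44 mm wide along y, 5 mm thick, 14 mm above to 12 mm below this point, 80 mm from the pivot. Shut: at x = -94, z = 120 mm of the case frame; the tab's top 29 mm stand above the lid's top, 19 mm before the lid's front wall. Fingertips coming down over the lid's front edge can push it out from behind.
- lid (a joint): Opening angle of the lid, hinge axis along case y at x = +75, z = 76 mm of the case frame. 0 = shut, 1.57 = upright, stop at 1.75 (fully open). Weighs 0.6 kg; let go below about 1.25 it falls shut, above about 1.5 it falls open against its stop and stays. A hollow shell 29 mm high without handle: only a front lip.
- lid_lip_left (a point): Lower front edge of the lid's front lip, 65 mm to the case's +y of the latch, 165 mm from the hinge axis. The lip is 5 mm thick, runs the lid's whole width and stands 15 mm out from the case's front wall; shut, its underside is 76 mm above the case's underside with nothing below it away from the latch: a tilted fingertip fits under it.
- lid_lip_right (a point): The same edge, 65 mm to the case's -y of the latch.
- carton: Bystander: white carton, 68 x 120 x 30 mm, origin under its centre; leave it in place.
- roller: Bystander: hand roller with wooden handle, 75 x 175 x 29 mm, origin under its centre; leave it in place.
- lab_timer: Bystander: small white timer, 62 x 72 x 17 mm, origin under its centre; leave it in place.

How it is judged (in metres and radians):
On the way, in this order (a step that is already met when the one before it is completed fails the run):
1. the latch lever is swung out and down to about level while the lid is still shut (value of joint latch above 1.2 rad and value of joint lid below 0.15 rad), for 0.2 s.
2. the lid is opened past upright (value of joint lid above 1.6 rad), for 0.2 s.
At the end, for the whole second after the job is handed in: The latch lever is out at 1.1 rad or more, the lid is open at 1.6 rad or more by itself, and the sleeve stands at rest over the post, down on the case floor: underside 2 to 10 mm above the case's underside, within 5 mm of the post's axis, upright within 0.1 rad (value of joint latch above 1.1 rad and value of joint lid above 1.6 rad and z of sleeve in the frame of case between 0.002 and 0.01 m and horizontal distance between sleeve and post_top below 0.005 m and angle between sleeve's own z axis and vertical below 0.1 rad and linear speed of sleeve below 0.02 m/s); the robot touches nothing.
It fails at once if the sleeve is let fall onto the post (linear speed of sleeve above 0.5 m/s and horizontal distance between sleeve and post_top below 0.03 m and contact force between the fingers and sleeve below 0.5 N).
It fails at once if a bystander is displaced by more than 30 mm (distance of any of carton, roller, lab_timer from where it was at the start of the episode above 0.03 m).
It also fails if it takes over 59 s, if anything falls off the work surface, if the arm or the gripper's body presses on something with over 40 N, if the wrist force passes 120 N, or if a joint passes its speed limit or range.

## Working session

There is one attempt and no reset: what is moved stays moved. The work goes in short steps, Python scripts to look and compute and a tool call to move; the robot and the scene stay as the last step left them, time stands still between calls to the robot, and variables do not carry over. Pictures are saved under pics/ and viewed, at most 10 in all, crops included, and the job is handed in when it is done.

Besides the shell and the picture viewer there is one more tool, called as name([rows], argument=value, ...), one row to a line, values as JSON. step_arm: Moves the arm, as the interface text tells. Its arguments: {"type":"object","properties":{"motion":{"type":"array","items":{"type":"object","properties":{"claw":{"type":"number"},"delta_pos":{"type":"array","items":{"type":"number"}},"turn":{"type":"number"}}}},"force":{"type":"number"}},"required":["motion"]}

```bash
mkdir -p pics; ls; cat > h.py <<'E'
from rig import *
import numpy as np, cv2
def save(n,f): cv2.imwrite(f'pics/{n}.png',f['img'][:,:,::-1]); np.savez(f'pics/{n}.npz',**f)
def load(n):
    d=np.load(f'pics/{n}.npz'); return {k:d[k] for k in d}
def ray(f,u,v):
    fl=240/np.tan(np.radians(float(f['vertical_fov']))/2)
    d=f['R'].T@np.array([(u-f['cx'])/fl,(v-f['cy'])/fl,1.]); return -f['R'].T@f['t'],d/np.linalg.norm(d)
def onz(f,u,v,z):
    c,d=ray(f,u,v); return c+d*(z-c[2])/d[2]
def tri(*obs):
    A=np.zeros((3,3));b=np.zeros(3);L=[ray(*o) for o in obs]
    for c,d in L: P=np.eye(3)-np.outer(d,d);A+=P;b+=P@c
    X=np.linalg.solve(A,b); return X,[np.linalg.norm((np.eye(3)-np.outer(d,d))@(X-c)) for c,d in L]
def proj(f,X):
    fl=240/np.tan(np.radians(float(f['vertical_fov']))/2); p=f['R']@np.asarray(X,float)+f['t']; return p[:2]/p[2]*fl+[f['cx'],f['cy']]
E
python3 - <<'E'
from h import *
for n in ('top','side','wrist'):
    f=grab_frame(n); save(n+'0',f); print(n,f['vertical_fov'],f['cx'],f['cy'],-f['R'].T@f['t'],f['R'][2])
print(sense())
E
```

```text
pics
top 45.25132476857632 318.9082992539655 229.28041859652973 [ 340.6818685   214.62722863 1449.70045614] [ 0.15486524  0.00268307 -0.98793196]
side 47.43582380342756 313.2493891367632 236.3764417483545 [ 449.70762085 1371.39984727 1147.24075218] [ 0.05412657 -0.74908413 -0.66026001]
wrist 69.58316981568314 318.1231708140817 238.08293151651515 [ 290.80081533 -560.27103097  372.92023613] [-0.30755582 -0.10920604 -0.94524254]
{'clock': 0.15, 'qpos': array([-1.22843640e+00,  3.53498067e-01,  1.63393945e+00, -1.25662995e-07,
        1.15522675e+00, -2.39343799e-03]), 'qvel': array([-0.00024877, -0.00199741, -0.00253436,  0.00043952,  0.00107252,
        0.00111872]), 'joint_efforts': array([-6.27509053e-04, -6.05639791e+01, -3.42339921e+01, -1.08096688e-04,
        6.16397083e-03,  5.19656714e-05]), 'eef_pos': array([ 211.11378188, -587.89209404,  238.73872724]), 'tcp_rot': array([-3.14052104e+00, -2.44993007e-06,  3.44753415e-01]), 'contact_force': array([-0.26688587, -0.41647626, -0.40783635]), 'wrist_torque': array([-0.01709415,  0.00529306,  0.00088212]), 'grasp_force': 0.0, 'opening': 1.0034469943137023}
```

View pics/top0.png

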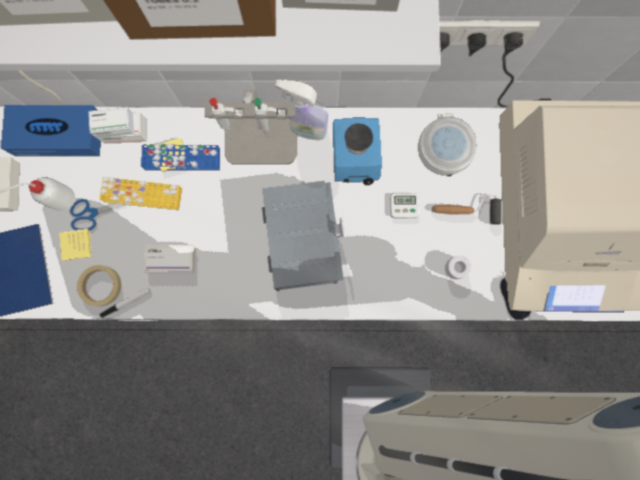

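View pics/side0.png

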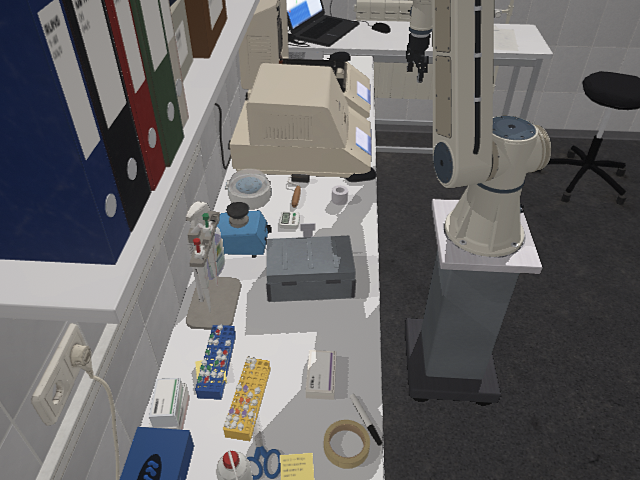

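The top view shows the case at about (302,235), with hinge knobs on its left and the latch on its right near (338,230), so its front faces world -y. The sleeve is at (458,267), the timer at (404,206), the roller at (460,210) and the carton at (170,257). Next I'll zoom in.

```bash
python3 - <<'E'
from h import *
t=load('top0')['img'];s=load('side0')['img']
a=cv2.resize(t[165:305,245:365],None,fx=3.3,fy=3.3,interpolation=3)
b=cv2.resize(s[170:310,255:365],None,fx=3.3,fy=3.3,interpolation=3)
im=np.hstack([a,b]);print(im.shape,a.shape);cv2.imwrite('pics/z0.png',im[:,:,::-1])
f=load('top0')
for n,u,v,z in [('A',265,190,105),('B',328,182,105),('C',340,282,105),('D',273,287,105),('sleeve',458,267,45),('edge',300,318,0)]: print(n,onz(f,u,v,z).round())
E
```

```text
(462, 759, 3) (462, 396, 3)
A [646. 347. 105.]
B [666. 197. 105.]
C [427. 169. 105.]
D [415. 325. 105.]
sleeve [ 469. -122.   45.]
edge [344. 265.   0.]
```

View pics/z0.png

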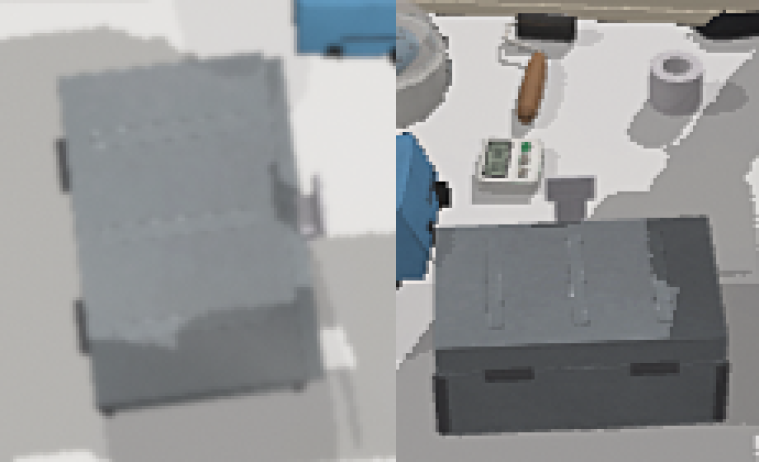

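The enlargement shows the latch tab in both views: top at about (341,219–237), side at about (301–316,224). The lid top's four corners are clear in the side view. I'll triangulate them.

```bash
python3 - <<'E'
from h import *
t=load('top0');s=load('side0')
T=lambda x,y:(t,245+x/3.3,165+y/3.3)
S=lambda x,y:(s,255+(x-396)/3.3,170+y/3.3)
side={'A':(435,350),'B':(436,228),'C':(709,216),'D':(727,337)}
P={k:onz(*S(*v),105) for k,v in side.items()}
for k,v in P.items(): print(k,v.round(),'pred in top crop',((proj(t,v)-[245,165])*3.3).round())
c=sum(P.values())/4; print('centre',c.round(1))
e1=P['D']-P['A'];e2=P['C']-P['B'];e3=P['A']-P['B'];e4=P['D']-P['C']
for e in(e1,e2,e3,e4):print(np.linalg.norm(e).round(1),np.degrees(np.arctan2(e[1],e[0])).round(2))
print('A',tri(T(60,77),S(435,350))); print('B',tri(T(281,57),S(436,228)))
print('tab +x',tri(T(320,177),S(548,178)));print('tab -x',tri(T(322,236),S(596,178)))
# sleeve
print('sl',onz(*S(678,68),45),onz(t,458,266,45))
m=cv2.cvtColor(t['img'],cv2.COLOR_RGB2HSV)[250:285,440:480]
E
```

```text
A [647. 358. 105.] pred in top crop [52. 81.]
B [667. 210. 105.] pred in top crop [256.  55.]
C [430. 177. 105.] pred in top crop [301. 383.]
D [412. 326. 105.] pred in top crop [ 90. 407.]
centre [538.9 267.9 105. ]
237.5 -172.39
239.0 -172.17
148.9 97.4
149.8 96.82
A (array([649.84543971, 352.35472122,  99.90980846]), [np.float64(1.5045044496883886), np.float64(1.504504449688346)])
B (array([669.77823635, 191.40716064,  88.21194949]), [np.float64(0.24866789207622644), np.float64(0.24866789207606266)])
tab +x (array([572.55841728, 164.63272581, 129.42677844]), [np.float64(0.29820146033820166), np.float64(0.298201460338366)])
tab -x (array([530.36330916, 163.41963206, 130.87903334]), [np.float64(0.25410513176588706), np.float64(0.25410513176605415)])
sl [ 465.08997085 -119.12871964   45.        ] [ 470.96109503 -121.69258565   45.        ]
```

The measurements agree. The case centre is at about (538.5,266), its +x axis is at a yaw of about 97.3°, the tab top is at about (551,164,130) and the sleeve at about (468,-120). The tool always points down, so I'll turn the latch from behind. Then I'll lift the lid by pressing the finger sides on the front edge of its lip. First I'll move clear of the instrument.

step_arm([
  {"claw":0,"delta_pos":[15.2,-27.8,0],"turn":0},
  {"claw":0,"delta_pos":[15.2,-27.8,0],"turn":0},
  {"claw":0,"delta_pos":[15.2,-27.8,0],"turn":0},
  {"claw":0,"delta_pos":[15.2,-27.8,0],"turn":0},
  {"claw":0,"delta_pos":[15.2,-27.8,0],"turn":0},
  {"claw":0,"delta_pos":[15.2,-27.8,0],"turn":0},
  {"claw":0,"delta_pos":[15.2,-27.8,0],"turn":0},
])

```text
clock: 0.73
eef_pos: [245.5, -367.5, 239.1]
tcp_rot: [-3.141, -0.0, 0.344]
contact_force: [1.6, 0.4, 0.3]
opening: 0.008
grasp_force: 0.0
```

step_arm([
  {"claw":0,"delta_pos":[15.2,-27.8,0],"turn":0},
  {"claw":0,"delta_pos":[15.2,-27.8,0],"turn":0},
  {"claw":0,"delta_pos":[15.2,-27.8,0],"turn":0},
  {"claw":0,"delta_pos":[15.2,-27.8,0],"turn":0},
  {"claw":0,"delta_pos":[15.2,-27.8,0],"turn":0},
  {"claw":0,"delta_pos":[15.2,-27.8,0],"turn":0},
  {"claw":0,"delta_pos":[15.2,-27.8,0],"turn":0},
])

```text
clock: 1.32
eef_pos: [279.7, -148.6, 239.3]
tcp_rot: [3.141, -0.0, 0.344]
contact_force: [1.3, -0.1, -0.0]
opening: -0.001
grasp_force: 0.0
```

step_arm([
  {"claw":0,"delta_pos":[0,0,0],"turn":-0.12},
  {"claw":0,"delta_pos":[0,0,0],"turn":-0.12},
  {"claw":0,"delta_pos":[0,0,0],"turn":-0.12},
  {"claw":0,"delta_pos":[0,0,0],"turn":-0.12},
])

```text
clock: 1.65
eef_pos: [280.0, -149.6, 239.3]
tcp_rot: [3.141, -0.0, 0.832]
contact_force: [-0.1, 0.4, 0.3]
opening: 0.001
grasp_force: 0.0
```

```bash
python3 - <<'E'
from h import *
f=grab_frame('wrist'); save('w1',f); s=sense(); print(s['eef_pos'],s['tcp_rot'],s['qpos'],s['clock'],-f['R'].T@f['t'])
print('sleeve pred',proj(f,[468,-120,45]))
E
```

```text
[ 279.87280094 -149.68973117  239.2253051 ] [-3.14151683e+00  4.02120041e-05  8.40241948e-01] [-4.95840154e-01 -1.65986031e-01  2.21731726e+00 -2.42168895e-05
  1.09034452e+00  2.34725420e-01] 1.7 [337.09651449 -88.15891293 373.57652956]
sleeve pred [459.11809309  37.12637037]
```

step_arm([
  {"claw":0,"delta_pos":[30,3,0],"turn":0},
  {"claw":0,"delta_pos":[36,4,0],"turn":0},
  {"claw":0,"delta_pos":[36,4,0],"turn":0},
  {"claw":0,"delta_pos":[36,4,0],"turn":0},
  {"claw":0,"delta_pos":[36,4,0],"turn":0},
  {"claw":0,"delta_pos":[36,4,0],"turn":0},
  {"claw":0,"delta_pos":[36,4,0],"turn":0},
  {"claw":0,"delta_pos":[36,4,0],"turn":0},
])

```text
clock: 2.37
eef_pos: [495.2, 37.6, 239.0]
tcp_rot: [-3.141, 0.0, 0.822]
contact_force: [0.1, -0.4, 0.6]
opening: 0.004
grasp_force: 0.0
```

step_arm([
  {"claw":0,"delta_pos":[36,4,0],"turn":0},
  {"claw":0,"delta_pos":[36,4,0],"turn":0},
  {"claw":0,"delta_pos":[0,0,0],"turn":-0.124},
  {"claw":0,"delta_pos":[0,0,0],"turn":-0.124},
  {"claw":0,"delta_pos":[0,0,0],"turn":-0.124},
  {"claw":0,"delta_pos":[0,0,0],"turn":-0.124},
  {"claw":0,"delta_pos":[0,0,0],"turn":-0.124},
  {"claw":0,"delta_pos":[0,0,0],"turn":-0.124},
])

```text
clock: 3.03
eef_pos: [548.7, 83.5, 239.0]
tcp_rot: [-3.141, 0.0, 1.572]
contact_force: [-0.5, 0.1, -0.7]
opening: 0.002
grasp_force: 0.0
```

step_arm([
  {"claw":0,"delta_pos":[0,0,0],"turn":-0.114},
  {"claw":0,"delta_pos":[0,0,0],"turn":0},
])

```text
clock: 3.2
eef_pos: [548.8, 83.4, 239.0]
tcp_rot: [-3.141, 0.0, 1.685]
contact_force: [-1.0, 0.0, -0.2]
opening: -0.002
grasp_force: 0.0
```

```bash
python3 - <<'E'
from h import *
f=grab_frame('wrist'); save('w2',f); s=sense(); print(s['eef_pos'],s['tcp_rot'],s['clock'],-f['R'].T@f['t'])
print('tab top pred',proj(f,[572,166,134]),proj(f,[530,163,134]),'lid BC',proj(f,[667,210,105]),proj(f,[430,177,105]))
E
```

```text
[548.76731528  83.41054455 239.06756834] [-3.14114103e+00 -1.92242459e-05  1.67846909e+00] 3.25 [539.77992536 166.20643654 373.32113694]
tab top pred [367.10701545 125.12509331] [303.18587097 122.26926203] lid BC [504.49495236  75.37878459] [167.23783565  84.53265221]
```

View pics/w2.png

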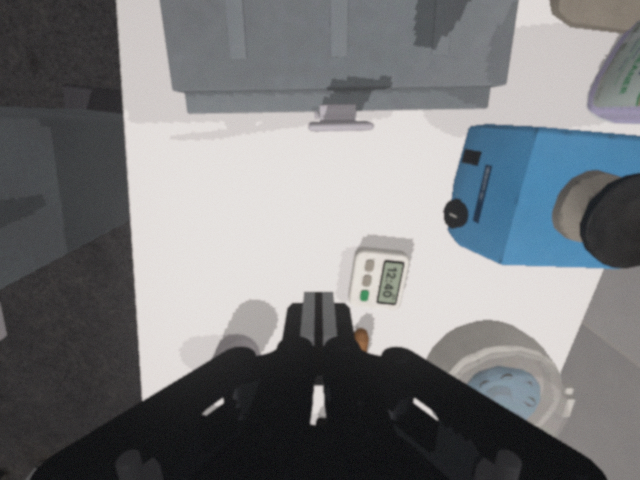

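The wrist view shows the lid's front top edge from (172,92) to (505,86), the lip front from (188,112) to (488,105), and the tab top centred at (341,125) with ends at x=309 and 374.

```bash
python3 - <<'E'
from h import *
f=load('w2')
a,b=onz(f,172,92,105),onz(f,505,86,105);print(a,b,np.linalg.norm(a-b),np.degrees(np.arctan2(*(a-b)[[1,0]])))
c,d=onz(f,188,112,81),onz(f,488,105,81);print(c,d,np.linalg.norm(c-d),np.degrees(np.arctan2(*(c-d)[[1,0]])))
g,h=onz(f,309,126,134),onz(f,374,125,134);print(g,h,np.linalg.norm(h-g))
t=load('top0');print('tri',tri((f,341,125),(t,342,227.5)))
E
```

```text
[433.25747218 172.42620007 105.        ] [669.3430379  203.33168637 105.        ] 238.09986019237874 -172.54193455987098
[436.03145227 159.60494634  81.        ] [671.57652969 191.71536451  81.        ] 237.72371032040908 -172.23707044879242
[534.03954223 161.11439396 134.        ] [576.49602051 166.59210236 134.        ] 42.80838512470222
tri (array([557.16427199, 163.60385442,  97.35944514]), [np.float64(0.21474316819300485), np.float64(0.2147431681929515)])
```

step_arm([
  {"claw":0,"delta_pos":[34,5,0],"turn":-0.018},
  {"claw":0,"delta_pos":[33,5,0],"turn":0},
  {"claw":0,"delta_pos":[33,6,0],"turn":0},
  {"claw":0,"delta_pos":[0,0,30],"turn":0},
  {"claw":0,"delta_pos":[0,0,35],"turn":0},
  {"claw":0,"delta_pos":[0,0,30],"turn":0},
  {"claw":0,"delta_pos":[0,0,15],"turn":0},
  {"claw":0,"delta_pos":[0,0,7],"turn":0},
])

```text
clock: 3.92
eef_pos: [550.7, 184.3, 119.4]
tcp_rot: [-3.137, 0.001, 1.695]
contact_force: [-0.0, -0.6, 0.4]
opening: -0.002
grasp_force: 0.0
```

```bash
python3 - <<'E'
from h import *
f=grab_frame('wrist'); save('w3',f); s=sense(); print(s['eef_pos'],s['tcp_rot'],s['contact_force'])
g=grab_frame('side'); save('s3',g)
im=np.hstack([f['img'][60:380,160:480],cv2.resize(g['img'][190:300,250:360],(320,320),interpolation=3)])
cv2.imwrite('pics/z3.png',im[:,:,::-1])
E
```

```text
[550.92853392 184.23674195 119.54303843] [-3.13753503e+00  8.03276432e-04  1.69629687e+00] [-0.83919638 -0.05889616  0.320642  ]
```

View pics/z3.png

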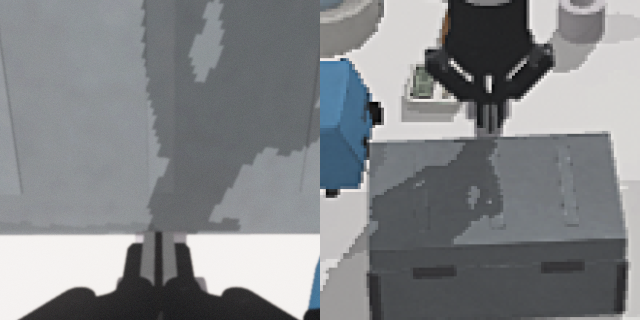

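The fingertips are just over the lid's front edge, behind the tab, at wrist crop (155,232). I'll push the lever out along its arc.

step_arm([
  {"claw":0,"delta_pos":[-6.5,0,0],"turn":0},
  {"claw":0,"delta_pos":[-10.5,0,0],"turn":0},
  {"claw":0,"delta_pos":[-14.5,0,3.5],"turn":0},
  {"claw":0,"delta_pos":[-14,0,6.5],"turn":0},
  {"claw":0,"delta_pos":[-13,0,9.5],"turn":0},
])

```text
clock: 4.43
eef_pos: [561.1, 125.3, 103.6]
tcp_rot: [3.139, -0.0, 1.7]
contact_force: [0.3, 4.2, 0.5]
opening: 0.003
grasp_force: 1.5
```

step_arm([
  {"claw":0,"delta_pos":[-11,0,12],"turn":0},
  {"claw":0,"delta_pos":[-8.5,0,14.5],"turn":0},
  {"claw":0,"delta_pos":[-4.5,0,16],"turn":0},
  {"claw":0,"delta_pos":[-0.5,0,8],"turn":0},
  {"claw":0,"delta_pos":[0,0,0],"turn":0},
  {"claw":0,"delta_pos":[0,0,0],"turn":0},
])

```text
clock: 4.93
eef_pos: [562.5, 101.7, 51.5]
tcp_rot: [-3.14, 0.0, 1.7]
contact_force: [0.1, 0.3, 0.5]
opening: -0.003
grasp_force: 0.0
```

```bash
python3 - <<'E'
from h import *
f=grab_frame('wrist'); save('w4',f); s=sense(); print(s['eef_pos'],s['tcp_rot'],s['contact_force'],s['clock'])
g=grab_frame('top'); save('t4',g)
im=np.hstack([f['img'][0:320,120:520],cv2.resize(g['img'][180:290,270:380],(320,320),interpolation=3)])
cv2.imwrite('pics/z4.png',im[:,:,::-1])
E
```

```text
[562.95345707 102.09834867  52.14926747] [-3.14072948e+00  2.21506892e-04  1.70059068e+00] [-0.24682916  0.56317556 -0.54652277] 4.9833
```

View pics/z4.png

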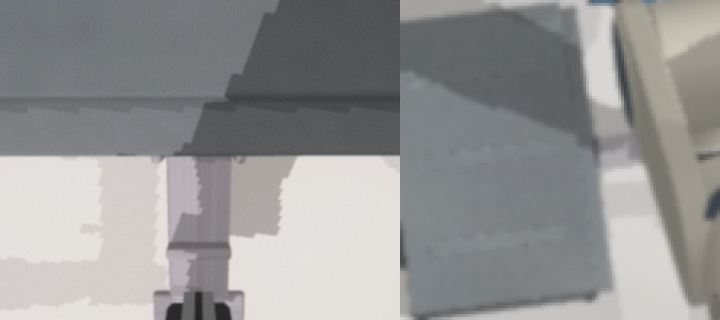

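The lever now lies level, with its tab under the fingertips at crop (198,300). Next I'll shift 65 mm to case +y, in front of the lip.

step_arm([
  {"claw":0,"delta_pos":[0,0,-30],"turn":0},
  {"claw":0,"delta_pos":[0,-30,0],"turn":0},
  {"claw":0,"delta_pos":[0,-35,0],"turn":0},
  {"claw":0,"delta_pos":[25,0,7],"turn":0},
  {"claw":0,"delta_pos":[25,0,7],"turn":0},
  {"claw":0,"delta_pos":[7,0,0],"turn":0},
  {"claw":0,"delta_pos":[0,0,0],"turn":0},
])

```text
clock: 5.62
eef_pos: [491.4, 152.1, 68.8]
tcp_rot: [3.141, -0.0, 1.704]
contact_force: [0.5, -0.4, 0.4]
opening: -0.0
grasp_force: 0.0
```

step_arm([
  {"claw":0,"delta_pos":[3,0,0],"turn":0},
  {"claw":0,"delta_pos":[2,0,0],"turn":0},
  {"claw":0,"delta_pos":[0,0,0],"turn":0},
])

```text
clock: 5.87
eef_pos: [491.1, 155.2, 68.6]
tcp_rot: [3.141, -0.0, 1.7]
contact_force: [-0.7, -0.2, 0.8]
opening: -0.002
grasp_force: 0.0
```

step_arm([
  {"claw":0,"delta_pos":[2,0,0],"turn":0},
  {"claw":0,"delta_pos":[0,0,0],"turn":0},
])

```text
clock: 6.03
eef_pos: [490.9, 155.7, 68.5]
tcp_rot: [3.141, 0.002, 1.701]
contact_force: [0.9, -10.4, 2.5]
opening: 0.002
grasp_force: 5.2
```

step_arm([
  {"claw":0,"delta_pos":[3,0,0],"turn":0},
  {"claw":0,"delta_pos":[0,0,0],"turn":0},
])

```text
clock: 6.2
eef_pos: [490.8, 156.1, 68.5]
tcp_rot: [-3.141, 0.006, 1.703]
contact_force: [6.7, -29.4, 4.7]
opening: -0.001
grasp_force: 15.3
```

step_arm([
  {"claw":0,"delta_pos":[0,0,-4],"turn":0},
  {"claw":0,"delta_pos":[0,0,-6],"turn":0},
  {"claw":0,"delta_pos":[0.5,0,-8],"turn":0},
])

```text
clock: 6.45
eef_pos: [490.6, 157.0, 86.0]
tcp_rot: [-3.141, 0.005, 1.702]
contact_force: [6.7, -20.5, -2.3]
opening: 0.0
grasp_force: 10.3
```

```bash
python3 - <<'E'
from h import *
f=grab_frame('wrist'); save('w5',f); s=sense(); print(s['eef_pos'],s['tcp_rot'],s['contact_force'],s['clock'])
g=grab_frame('side'); save('s5',g)
im=np.hstack([f['img'][0:320,60:580],cv2.resize(g['img'][210:310,255:365],(280,320),interpolation=3)[:, :280]])
cv2.imwrite('pics/z5.png',im[:,:,::-1])
E
```

```text
[490.71588947 157.27377488  87.40864906] [-3.14136097  0.0047281   1.70151599] [  4.26368446 -22.88956326   2.45893422] 6.5
```

View pics/z5.png

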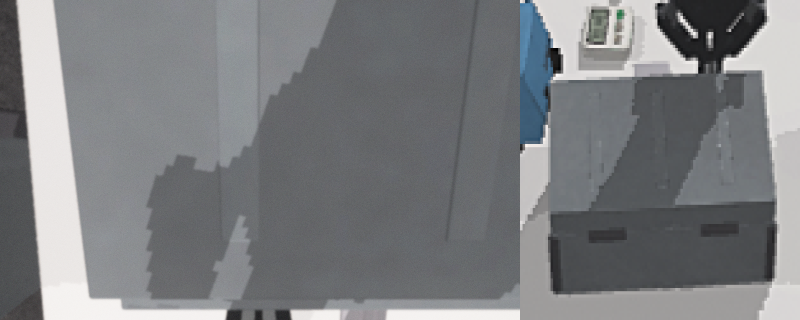

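The lid's front edge seems to have risen: side crop row is 73, and the lip strip in the wrist view is narrower. I'll quantify it.

```bash
cat >> h.py <<'E'
C=np.array([541,264.5,0.]);XD=np.array([-.132,.991,0]);YD=np.array([-.991,-.132,0])
def W(x,y,z): return C+XD*x+YD*y+[0,0,z]
def lidpt(th,u,h,y): return W(75-u*np.cos(th)+h*np.sin(th),y,76+u*np.sin(th)+h*np.cos(th))
E
python3 - <<'E'
from h import *
f=load('w5');s0=load('side0');s=load('s5')
for th in (0,.05,.1,.15):
    print(th,'wrist front top',(proj(f,lidpt(th,150,29,100))-[60,0]).round(1),'lip front',(proj(f,lidpt(th,165,5,100))-[60,0]).round(1),'side',((proj(s,lidpt(th,150,29,120))-[255,210])*[280/110,3.2]).round(1),((proj(s,lidpt(th,150,29,-120))-[255,210])*[280/110,3.2]).round(1))
E
```

```text
0 wrist front top [160.3 286.1] lip front [177.8 291.4] side [239.5  79.1] [28.5 90. ]
0.05 wrist front top [154.1 291.8] lip front [173.4 299.6] side [240.  74.] [28.1 84.9]
0.1 wrist front top [147.  297.1] lip front [168.5 307.8] side [240.4  69.3] [27.7 80.2]
0.15 wrist front top [138.9 301.9] lip front [163. 316.] side [240.9  64.9] [27.3 75.8]
```

Both views agree on θ ≈ 0.1 rad, so the lip sticks to the finger. I'll follow the arc.

step_arm([
  {"claw":0,"delta_pos":[2.5,0,-16],"turn":0},
  {"claw":0,"delta_pos":[4.2,0,-16],"turn":0},
  {"claw":0,"delta_pos":[5.7,0,-15.5],"turn":0},
  {"claw":0,"delta_pos":[7.2,0,-14.8],"turn":0},
])

```text
clock: 6.88
eef_pos: [487.8, 177.3, 149.4]
tcp_rot: [-3.141, 0.004, 1.7]
contact_force: [2.6, -11.1, 2.2]
opening: 0.005
grasp_force: 5.5
```

step_arm([
  {"claw":0,"delta_pos":[8.8,0,-13.5],"turn":0},
  {"claw":0,"delta_pos":[10,0,-12.5],"turn":0},
  {"claw":0,"delta_pos":[11.2,0,-11.5],"turn":0},
  {"claw":0,"delta_pos":[12.4,0,-10.5],"turn":0},
])

```text
clock: 7.22
eef_pos: [482.5, 220.4, 198.1]
tcp_rot: [3.141, 0.003, 1.7]
contact_force: [0.0, -8.7, 6.4]
opening: 0.001
grasp_force: 3.7
```

```bash
python3 - <<'E'
from h import *
f=grab_frame('top'); save('t6',f); s=sense(); print(s['eef_pos'],s['contact_force'],s['clock'])
g=grab_frame('side'); save('s6',g)
im=np.hstack([cv2.resize(f['img'][150:310,230:390],(400,400),interpolation=3),cv2.resize(g['img'][150:310,230:390],(400,400),interpolation=3)])
cv2.imwrite('pics/z6.png',im[:,:,::-1])
E
```

```text
[483.31555377 223.43225935 199.89748572] [1.44282384 1.14903189 0.65595596] 7.2667
```

View pics/z6.png

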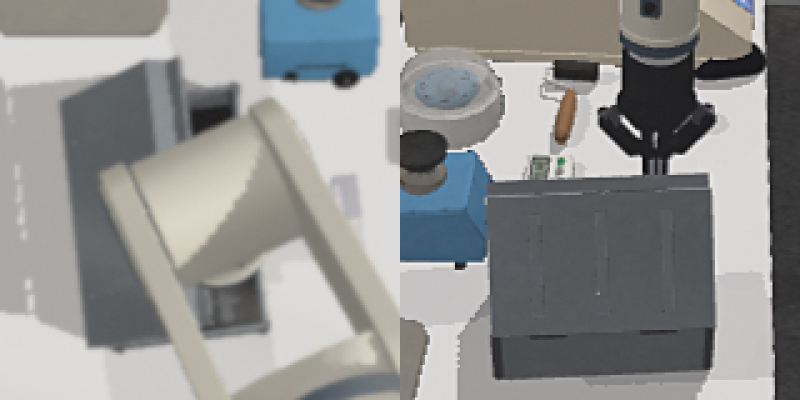

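The lid is about half open (side crop edge at row 180), and the case interior is visible. I'll keep pushing.

step_arm([
  {"claw":0,"delta_pos":[13.5,0,-9],"turn":0},
  {"claw":0,"delta_pos":[14.5,0,-8],"turn":0},
  {"claw":0,"delta_pos":[15,0,-6.5],"turn":0},
  {"claw":0,"delta_pos":[15.7,0,-5],"turn":0},
  {"claw":0,"delta_pos":[16,0,-3],"turn":0},
  {"claw":0,"delta_pos":[16,0,-2],"turn":0},
  {"claw":0,"delta_pos":[16,0,0],"turn":0},
  {"claw":0,"delta_pos":[14,0,0],"turn":0},
])

```text
clock: 7.98
eef_pos: [466.2, 342.5, 229.8]
tcp_rot: [-3.141, 0.0, 1.7]
contact_force: [-0.4, -0.5, 0.3]
opening: -0.002
grasp_force: 0.0
```

step_arm([
  {"claw":0,"delta_pos":[0,0,0],"turn":0},
  {"claw":0,"delta_pos":[0,0,0],"turn":0},
])

```text
clock: 8.15
eef_pos: [466.1, 342.1, 229.5]
tcp_rot: [-3.141, 0.001, 1.702]
contact_force: [-0.4, -0.8, 0.9]
opening: -0.002
grasp_force: 0.0
```

```bash
python3 - <<'E'
from h import *
s=sense(); print(s['eef_pos'],s['contact_force'],s['clock'])
g=grab_frame('side'); save('s7',g)
for th in (.9,1.2,1.4,1.6,1.75): print(th,proj(g,lidpt(th,150,29,100)).round(),proj(g,lidpt(th,150,29,-100)).round(),proj(g,lidpt(th,165,0,100)).round())
cv2.imwrite('pics/z7.png',cv2.resize(g['img'][150:310,230:390],(400,400),interpolation=3)[:,:,::-1])
E
```

```text
[466.0566101  342.05542086 229.53722391] [-0.38290658 -0.79016019  0.91396359] 8.15
0.9 [347. 224.] [271. 227.] [345. 219.]
1.2 [349. 231.] [271. 234.] [347. 222.]
1.4 [350. 238.] [271. 241.] [349. 227.]
1.6 [351. 247.] [271. 250.] [350. 235.]
1.75 [352. 255.] [271. 258.] [351. 242.]
```

View pics/z7.png

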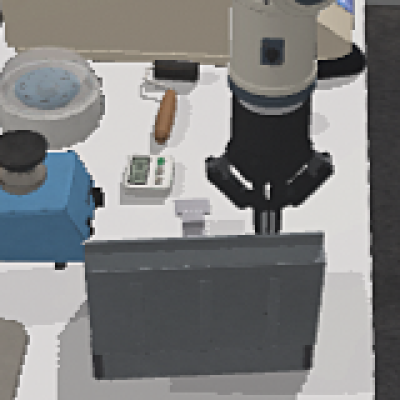

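The lid lies against its stop at about 1.75 rad: its edges in the side view are at v≈245 and 257, as predicted. Now I'll look at the post, then the sleeve, from the same relative offsets so camera error cancels.

step_arm([
  {"claw":85,"delta_pos":[-26,0,0],"turn":0},
  {"claw":85,"delta_pos":[-26,18,-5],"turn":0},
  {"claw":85,"delta_pos":[-26,18,-7],"turn":0},
  {"claw":85,"delta_pos":[-26,18,-8],"turn":0},
  {"claw":85,"delta_pos":[-26,18,-7],"turn":0},
  {"claw":85,"delta_pos":[-27,18,0],"turn":0},
  {"claw":85,"delta_pos":[0,19,0],"turn":0},
  {"claw":85,"delta_pos":[0,0,0],"turn":0},
])

```text
clock: 8.87
eef_pos: [597.7, 198.1, 257.2]
tcp_rot: [3.14, 0.0, 1.697]
contact_force: [-1.4, 0.5, -0.7]
opening: 0.995
grasp_force: 0.0
```

```bash
python3 - <<'E'
from h import *
f=grab_frame('wrist'); save('p1',f); s=sense(); print(s['eef_pos'],s['tcp_rot'],s['clock']); print(proj(f,W(0,-45,62)))
E
```

```text
[595.86732918 198.81170916 256.76060317] [-3.14154890e+00  1.55331956e-04  1.69803613e+00] 8.9167
[314.27099505 130.51012247]
```

step_arm([
  {"claw":85,"delta_pos":[0,-22,0],"turn":0},
  {"claw":85,"delta_pos":[0,-23,0],"turn":0},
  {"claw":85,"delta_pos":[0,0,0],"turn":0},
])

```text
clock: 9.17
eef_pos: [545.6, 193.8, 256.3]
tcp_rot: [-3.137, 0.001, 1.701]
contact_force: [-0.2, 0.1, -0.9]
opening: 0.997
grasp_force: 0.0
```

```bash
python3 - <<'E'
from h import *
f=grab_frame('wrist'); save('p2',f); s=sense(); print(s['eef_pos'],s['tcp_rot'],s['clock']); print(proj(f,W(0,-45,62)))
E
```

```text
[547.54376777 194.28445313 256.85426155] [-3.13968805e+00  2.84568928e-04  1.70140519e+00] 9.2167
[373.37947607 133.27887806]
```

step_arm([
  {"claw":85,"delta_pos":[-31.4,-18.9,0],"turn":0},
  {"claw":85,"delta_pos":[-31.4,-18.9,0],"turn":0},
  {"claw":85,"delta_pos":[-31.4,-18.9,0],"turn":0},
  {"claw":85,"delta_pos":[-31.4,-18.9,0],"turn":0},
  {"claw":85,"delta_pos":[-31.4,-18.9,0],"turn":0},
  {"claw":85,"delta_pos":[-31.4,-18.9,0],"turn":0},
  {"claw":85,"delta_pos":[-31.4,-18.9,5],"turn":0},
  {"claw":85,"delta_pos":[-31.4,-18.9,5],"turn":0},
])

```text
clock: 9.88
eef_pos: [432.2, -75.2, 247.4]
tcp_rot: [3.14, 0.001, 1.702]
contact_force: [-0.1, -1.1, 0.0]
opening: 0.992
grasp_force: 0.0
```

step_arm([
  {"claw":85,"delta_pos":[-31.4,-18.9,5],"turn":0},
  {"claw":85,"delta_pos":[-31.4,-18.9,2],"turn":0},
  {"claw":85,"delta_pos":[0,0,0],"turn":0.12},
  {"claw":85,"delta_pos":[0,0,0],"turn":0.12},
  {"claw":85,"delta_pos":[0,0,0],"turn":0.12},
  {"claw":85,"delta_pos":[0,0,0],"turn":0.12},
  {"claw":85,"delta_pos":[0,0,0],"turn":0.12},
  {"claw":85,"delta_pos":[0,0,0],"turn":0.12},
])

```text
clock: 10.55
eef_pos: [403.6, -141.2, 240.2]
tcp_rot: [3.141, -0.0, 0.975]
contact_force: [-0.3, -0.5, -0.4]
opening: 0.994
grasp_force: 0.0
```

step_arm([
  {"claw":85,"delta_pos":[0,0,0],"turn":0.12},
  {"claw":85,"delta_pos":[0,0,0],"turn":0.12},
  {"claw":85,"delta_pos":[0,0,0],"turn":0.12},
  {"claw":85,"delta_pos":[0,0,0],"turn":0.12},
  {"claw":85,"delta_pos":[0,0,0],"turn":0.1},
  {"claw":85,"delta_pos":[0,0,0],"turn":0.1},
  {"claw":85,"delta_pos":[0,0,0],"turn":0},
  {"claw":85,"delta_pos":[0,0,0],"turn":0},
])

```text
clock: 11.22
eef_pos: [403.5, -141.1, 240.2]
tcp_rot: [3.141, -0.0, 0.304]
contact_force: [0.3, -0.3, -0.3]
opening: 0.994
grasp_force: 0.0
```

```bash
python3 - <<'E'
from h import *
f=grab_frame('wrist'); save('q1',f); s=sense(); print(s['eef_pos'],s['tcp_rot'],s['clock']); print(proj(f,[468,-120,45]))
E
```

```text
[ 403.4810239  -141.10483046  240.13338955] [ 3.14148055e+00 -1.26516369e-04  3.04538945e-01] 11.2667
[316.195678   137.89851308]
```

step_arm([
  {"claw":85,"delta_pos":[0,-22,0],"turn":0},
  {"claw":85,"delta_pos":[0,-23,0],"turn":0},
  {"claw":85,"delta_pos":[0,0,0],"turn":0},
  {"claw":85,"delta_pos":[0,0,0],"turn":0},
])

```text
clock: 11.6
eef_pos: [390.0, -97.6, 240.2]
tcp_rot: [3.141, -0.0, 0.305]
contact_force: [0.3, 0.1, -0.0]
opening: 0.994
grasp_force: 0.0
```

```bash
python3 - <<'E'
from h import *
f=grab_frame('wrist'); save('q2',f); s=sense(); print(s['eef_pos'],s['tcp_rot'],s['clock']); p=proj(f,[468,-120,45]);print(p)
rows=[]
for n in('p1','p2','q1','q2'): rows.append(load(n)['img'][0:300,120:520])
im=np.vstack([np.hstack(rows[:2]),np.hstack(rows[2:])]);cv2.imwrite('pics/m.png',im[:,:,::-1])
E
```

```text
[390.33531801 -98.13962217 240.2881144 ] [ 3.14099648e+00 -5.20820790e-04  3.03879173e-01] 11.65
[365.9157818  138.00413269]
```

View pics/m.png

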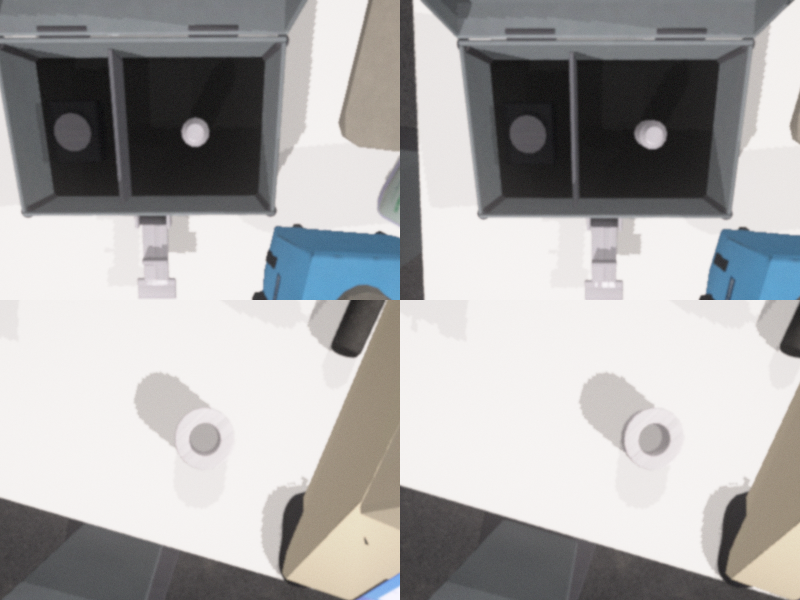

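The montage shows the post top at p1 (316,131) and p2 (373,134), standing free in the case. The sleeve's top ring is at q1 (325,138) and q2 (374,138). I'll refine these with circle fits and triangulate.

```bash
python3 - <<'E'
from h import *
def circ(n,u,v,r0,r1,w):
    g=cv2.cvtColor(load(n)['img'],cv2.COLOR_RGB2GRAY)[v-w:v+w,u-w:u+w]
    g=cv2.resize(g,None,fx=4,fy=4,interpolation=2)
    c=cv2.HoughCircles(g,cv2.HOUGH_GRADIENT_ALT if 0 else cv2.HOUGH_GRADIENT,1,8,param1=60,param2=12,minRadius=r0*4,maxRadius=r1*4)
    return [] if c is None else [((x+.5)/4-.5+u-w,(y+.5)/4-.5+v-w,r/4) for x,y,r in c[0][:3]]
for n,a in dict(p1=(316,131,8,16,24),p2=(373,134,8,16,24),q1=(325,138,12,34,42),q2=(374,138,12,34,42)).items(): print(n,np.round(circ(n,*a),2).tolist())
for n,u,v in (('q1',325,138),('q2',374,138)):
    g=cv2.cvtColor(load(n)['img'],cv2.COLOR_RGB2GRAY); m=np.zeros_like(g);m[v-22:v+22,u-22:u+22]=(g[v-22:v+22,u-22:u+22]<205)*255
    k=max(cv2.findContours(m,0,2)[0],key=cv2.contourArea);print(n,'bore',cv2.fitEllipse(k))
for n,u,v in (('p1',316,131),('p2',373,134)):
    g=cv2.cvtColor(load(n)['img'],cv2.COLOR_RGB2GRAY)[v-20:v+20,u-20:u+20]
    for T in (120,205,225):
        K=max(cv2.findContours((g>T).astype(np.uint8),0,2)[0],key=cv2.contourArea);(x,y),r=cv2.minEnclosingCircle(K);print(n,T,x+u-20,y+v-20,r,cv2.boundingRect(K))
E
```

```text
p1 [[314.75, 132.0, 14.199999809265137], [316.25, 135.0, 11.979999542236328], [315.5, 129.5, 12.800000190734863]]
p2 [[372.0, 134.0, 14.199999809265137], [370.25, 133.0, 15.850000381469727], [367.5, 134.25, 14.479999542236328]]
q1 [[324.5, 138.5, 15.720000267028809], [323.5, 136.75, 17.479999542236328], [321.75, 139.25, 18.219999313354492]]
q2 [[374.0, 139.25, 16.020000457763672], [367.0, 136.0, 22.200000762939453], [366.5, 138.0, 22.649999618530273]]
q1 bore ((324.674072265625, 139.05905151367188), (31.350257873535156, 32.590274810791016), 23.32435417175293)
q2 bore ((374.2856140136719, 139.1481475830078), (30.70802116394043, 33.14049530029297), 32.68061065673828)
p1 120 315.15517234802246 132.53448295593262 13.830330848693848 (6, 8, 26, 28)
p1 205 315.0 134.5 8.732224464416504 (12, 15, 14, 18)Traceback (most recent call last):
  File "<stdin>", line 14, in <module>
ValueError: max() iterable argument is empty
```

```bash
python3 - <<'E'
from h import *
P={}
for n,u,v in (('p1',316,131),('p2',373,134)):
    g=cv2.GaussianBlur(cv2.cvtColor(load(n)['img'],cv2.COLOR_RGB2GRAY),(3,3),0)[v-20:v+20,u-20:u+20]
    print(n,'rows',g[::3,u*0+20].tolist(),'cols',g[22,::2].tolist())
    for T in (185,190,195,200,205):
        K=[k for k in cv2.findContours((g>T).astype(np.uint8),0,2)[0] if len(k)>5]
        if K:
            k=max(K,key=cv2.contourArea);e=cv2.fitEllipse(k);print(n,T,(np.array(e[0])+[u-20,v-20]).round(1),np.round(e[1],1))
q1,q2,p1,p2=map(load,('q1','q2','p1','p2'))
print('sleeve',tri((q1,324.6,138.9),(q2,374.2,139.1)),onz(q1,324.6,138.9,45),onz(q2,374.2,139.1,45))
for a,b in (((315,134),(373,134)),((315.5,133),(372.5,134))): print('post',tri((p1,*a),(p2,*b)),onz(p1,*a,62),onz(p2,*b,62))
E
```

```text
p1 rows [24, 24, 72, 133, 162, 204, 207, 207, 208, 206, 208, 191, 76, 26] cols [23, 24, 51, 133, 174, 188, 200, 204, 207, 208, 207, 207, 206, 196, 171, 154, 114, 41, 25, 27]
p1 185 [314.6 134.5] [17.9 19.7]
p1 190 [314.5 134.3] [16.2 20. ]
p1 195 [314.4 134.4] [14.8 19.3]
p1 200 [314.6 134.2] [13.2 18.4]
p1 205 [314.7 135.1] [ 8.7 17.1]
p2 rows [23, 26, 86, 132, 164, 202, 204, 205, 207, 207, 209, 182, 50, 26] cols [42, 108, 144, 159, 177, 180, 188, 201, 203, 204, 206, 206, 206, 203, 194, 168, 127, 56, 27, 25]
p2 185 [372.8 137.4] [16.9 21.8]
p2 190 [372.9 137.5] [15.7 20.8]
p2 195 [373.1 137.3] [14.5 19.4]
p2 200 [373.1 137.3] [12.2 19.2]
p2 205 [372.6 138.8] [ 7.9 14.4]
sleeve (array([ 469.40438715, -127.6519976 ,   44.55769161]), [np.float64(0.03913221744131656), np.float64(0.03913221744119868)]) [ 469.46160266 -127.62557491   45.        ] [ 469.36871625 -127.59070529   45.        ]
post (array([586.45891815, 268.44997572,  55.82923807]), [np.float64(1.2079433021658033), np.float64(1.2079433021657475)]) [586.62692919 267.49985249  62.        ] [585.36641414 269.77587059  62.        ]
post (array([586.87334126, 268.70612215,  49.4946412 ]), [np.float64(0.7542829020441042), np.float64(0.754282902044067)]) [586.9726772 268.4253602  62.       ] [584.91519656 269.71695555  62.        ]
```

The sleeve is at (469.4,-127.6) with its top at 44.6 mm, matching its 45 mm height. The post is at about (586,267), with its height less well conditioned; I'll refine it later from a settled pose. Now I'll grasp the sleeve.

step_arm([
  {"claw":85,"delta_pos":[33.4,26,0],"turn":0},
  {"claw":85,"delta_pos":[33.4,25.7,0],"turn":0},
  {"claw":85,"delta_pos":[0,0,35],"turn":0},
  {"claw":85,"delta_pos":[0,0,38],"turn":0},
  {"claw":85,"delta_pos":[0,0,38],"turn":0},
  {"claw":85,"delta_pos":[0,0,38],"turn":0},
  {"claw":85,"delta_pos":[0,0,35],"turn":0},
  {"claw":85,"delta_pos":[0,0,20],"turn":0},
])

```text
clock: 12.32
eef_pos: [466.7, -127.7, 32.6]
tcp_rot: [-3.14, 0.003, 0.302]
contact_force: [-0.1, 0.4, 0.9]
opening: 0.996
grasp_force: 0.0
```

step_arm([
  {"claw":85,"delta_pos":[0,0,12],"turn":0},
  {"claw":85,"delta_pos":[0,0,6],"turn":0},
  {"claw":85,"delta_pos":[0,0,0],"turn":0},
])

```text
clock: 12.57
eef_pos: [467.7, -127.8, 16.8]
tcp_rot: [-3.141, 0.002, 0.301]
contact_force: [-0.1, 0.1, -0.2]
opening: 0.993
grasp_force: 0.0
```

step_arm([
  {"claw":50,"delta_pos":[0,0,0],"turn":0},
  {"claw":50,"delta_pos":[0,0,0],"turn":0},
  {"claw":50,"delta_pos":[0,0,0],"turn":0},
  {"claw":50,"delta_pos":[0,0,0],"turn":0},
  {"claw":50,"delta_pos":[0,0,0],"turn":0},
], force=40)

```text
clock: 12.98
eef_pos: [469.0, -127.7, 19.5]
tcp_rot: [3.14, -0.002, 0.301]
contact_force: [-1.0, -0.5, 5.3]
opening: 0.652
grasp_force: 41.5
```

Grasped: the opening is 55.7 mm against a 56 mm diameter. I'll lift it and carry it to a viewing pose near the post, the same relative offset as sleeve view q1.

step_arm([
  {"claw":50,"delta_pos":[0,0,-10],"turn":0},
  {"claw":50,"delta_pos":[0,0,-30],"turn":0},
  {"claw":50,"delta_pos":[0,0,-40],"turn":0},
  {"claw":50,"delta_pos":[0,0,-40],"turn":0},
  {"claw":50,"delta_pos":[0,0,-40],"turn":0},
  {"claw":50,"delta_pos":[0,0,-40],"turn":0},
  {"claw":50,"delta_pos":[0,0,-30],"turn":0},
  {"claw":50,"delta_pos":[0,0,-9.5],"turn":0},
])

```text
clock: 13.65
eef_pos: [470.0, -127.8, 263.8]
tcp_rot: [3.137, -0.007, 0.301]
contact_force: [1.5, 0.2, -2.1]
opening: 0.649
grasp_force: 43.8
```

step_arm([
  {"claw":50,"delta_pos":[14.8,-31.6,0],"turn":0},
  {"claw":50,"delta_pos":[14.8,-31.6,0],"turn":0},
  {"claw":50,"delta_pos":[14.8,-31.6,0],"turn":0},
  {"claw":50,"delta_pos":[14.8,-31.6,0],"turn":0},
  {"claw":50,"delta_pos":[14.8,-31.6,0],"turn":0},
  {"claw":50,"delta_pos":[14.8,-31.6,0],"turn":0},
  {"claw":50,"delta_pos":[14.8,-31.6,0],"turn":0},
  {"claw":50,"delta_pos":[14.8,-31.6,0],"turn":0},
])

```text
clock: 14.32
eef_pos: [505.5, 150.8, 257.4]
tcp_rot: [3.142, 0.001, 0.301]
contact_force: [1.2, 0.8, -2.3]
opening: 0.651
grasp_force: 43.8
```

step_arm([
  {"claw":50,"delta_pos":[14.8,-31.6,0],"turn":0},
  {"claw":50,"delta_pos":[14.8,-31.8,0],"turn":0},
  {"claw":50,"delta_pos":[14.8,-31.8,0],"turn":0},
  {"claw":50,"delta_pos":[0,0,0],"turn":0},
  {"claw":50,"delta_pos":[0,0,0],"turn":0},
  {"claw":50,"delta_pos":[0,0,0],"turn":0},
  {"claw":50,"delta_pos":[0,0,0],"turn":0},
])

```text
clock: 14.9
eef_pos: [520.0, 252.3, 257.3]
tcp_rot: [3.141, 0.001, 0.3]
contact_force: [0.1, -0.7, -2.2]
opening: 0.652
grasp_force: 44.0
```

```bash
python3 - <<'E'
from h import *
f=grab_frame('wrist'); save('r1',f); s=sense(); print(s['eef_pos'],s['tcp_rot'],s['clock'],s['contact_force'],s['opening'])
a=proj(f,[586,267,62]);print('pred',a);u,v=a.round().astype(int)
g=cv2.GaussianBlur(cv2.cvtColor(f['img'],cv2.COLOR_RGB2GRAY),(3,3),0)
w=25;g=g[v-w:v+w,u-w:u+w];print(g[::4,::4])
for T in (120,170,180,185,190,195,200,205):
    K=[k for k in cv2.findContours((g>T).astype(np.uint8),0,2)[0] if len(k)>5]
    if K: k=max(K,key=cv2.contourArea);e=cv2.fitEllipse(k);print(T,(np.array(e[0])+[u-w,v-w]).round(1),np.round(e[1],1))
p1=load('p1');print('bottle',onz(p1,505,200,100),onz(p1,505,200,200))
E
```

```text
[520.12420292 252.12750779 257.45863038] [3.14130446e+00 6.98492411e-04 2.99862683e-01] 14.95 [-0.19465275  0.14417901 -2.677724  ] 0.6514961768323105
pred [322.97982797 138.0851561 ]
[[ 25  25  24  25  28  30  27  24  26  25  24  26  26]
 [ 24  24  23  25  24  27  24  25  25  24  26  26  26]
 [ 25  24  25  25  29  51  63  35  24  25  25  26  25]
 [ 24  25  23  35 115 148 155 154  77  26  25  26  25]
 [ 24  24  26 110 149 184 194 187 179  57  25  26  25]
 [ 29  26  40 127 180 208 209 207 199 124  25  25  25]
 [ 33  31  43 125 192 204 206 208 208 151  24  26  25]
 [ 33  33  41 116 178 200 204 208 209 115  26  24  25]
 [ 33  32  32  79 142 183 197 204 179  39  26  25  26]
 [ 34  33  32  31  82 147 167 145  55  25  25  24  26]
 [ 33  33  30  30  28  27  31  26  23  25  25  27  24]
 [ 33  32  33  31  26  25  24  25  25  23  25  27  25]
 [ 31  32  34  31  27  24  25  25  25  24  23  25  26]]
120 [321.8 136.5] [24.2 27.3]
170 [323.2 137.4] [19.9 21.4]
180 [323.4 137.1] [18.9 20.7]
185 [323.4 137.2] [18.4 19.2]
190 [323.6 137.6] [17.  19.1]
195 [323.4 137.4] [15.8 18.2]
200 [323.8 137.4] [13.3 17.6]
205 [324.8 137.2] [ 9.1 17.1]
bottle [755.56163318 235.52067489 100.        ] [697.86091766 251.05583318 200.        ]
```

```bash
python3 - <<'E'
from h import *
w,p,r,t=map(load,('w2','p1','r1','top0'))
print(tri((w,590,85),(p,500,205)))
for z in(80,150,200,250): print(z,'top img nozzle',onz(t,295,92,z).round(),'body bottom edge',onz(t,310,137,z).round(),'w2 edge',onz(w,590,95,z).round())
print(onz(r,323.3,137.2,62), -r['R'].T@r['t'])
E
```

```text
(array([784.6263627 , 221.40638184,  34.38817636]), [np.float64(4.75748210113516), np.float64(4.757482101135065)])
80 top img nozzle [903. 279.  80.] body bottom edge [786. 241.  80.] w2 edge [750. 208.  80.]
150 top img nozzle [874. 276. 150.] body bottom edge [763. 240. 150.] w2 edge [700. 198. 150.]
200 top img nozzle [854. 274. 200.] body bottom edge [747. 239. 200.] w2 edge [664. 191. 200.]
250 top img nozzle [833. 271. 250.] body bottom edge [731. 238. 250.] w2 edge [628. 184. 250.]
[586.83138628 266.95339206  62.        ] [600.8900803  276.5032706  391.52712526]
```

The bottle's near side is at about x=770, so the wrist has room. The post is at (586.9,267.0) by both methods. I'll move above it and come down to just over the post top.

step_arm([
  {"claw":50,"delta_pos":[34,2.8,0],"turn":0},
  {"claw":50,"delta_pos":[34.2,2.8,0],"turn":0},
  {"claw":50,"delta_pos":[0,0,30],"turn":0},
  {"claw":50,"delta_pos":[0,0,35],"turn":0},
  {"claw":50,"delta_pos":[0,0,35],"turn":0},
  {"claw":50,"delta_pos":[0,0,35],"turn":0},
  {"claw":50,"delta_pos":[0,0,20],"turn":0},
  {"claw":50,"delta_pos":[0,0,10],"turn":0},
])

```text
clock: 15.62
eef_pos: [585.4, 266.0, 89.2]
tcp_rot: [3.141, 0.005, 0.299]
contact_force: [-0.7, -0.8, -1.8]
opening: 0.648
grasp_force: 43.9
```

step_arm([
  {"claw":50,"delta_pos":[0,0,0],"turn":0},
  {"claw":50,"delta_pos":[0,0,0],"turn":0},
  {"claw":50,"delta_pos":[0,0,0],"turn":0},
  {"claw":50,"delta_pos":[0,0,0],"turn":0},
])

```text
clock: 15.95
eef_pos: [588.6, 268.5, 94.7]
tcp_rot: [-3.141, -0.003, 0.301]
contact_force: [0.1, 0.3, -1.7]
opening: 0.65
grasp_force: 44.0
```

step_arm([
  {"claw":50,"delta_pos":[0,0,0],"turn":0},
  {"claw":50,"delta_pos":[0,0,0],"turn":0},
  {"claw":50,"delta_pos":[0,0,0],"turn":0},
])

```text
clock: 16.2
eef_pos: [587.6, 268.3, 93.3]
tcp_rot: [-3.141, -0.001, 0.301]
contact_force: [-0.5, 0.0, -1.9]
opening: 0.651
grasp_force: 44.0
```

step_arm([
  {"claw":50,"delta_pos":[0,0,0],"turn":0},
  {"claw":50,"delta_pos":[0,0,0],"turn":0},
  {"claw":50,"delta_pos":[0,0,0],"turn":0},
])

```text
clock: 16.45
eef_pos: [587.3, 268.1, 92.6]
tcp_rot: [-3.142, -0.0, 0.301]
contact_force: [-0.3, 0.2, -2.5]
opening: 0.65
grasp_force: 44.0
```

step_arm([
  {"claw":50,"delta_pos":[-0.6,0.9,3],"turn":0},
  {"claw":50,"delta_pos":[0,0,4],"turn":0},
  {"claw":50,"delta_pos":[0,0,4],"turn":0},
  {"claw":50,"delta_pos":[0,0,3],"turn":0},
  {"claw":50,"delta_pos":[0,0,3],"turn":0},
  {"claw":50,"delta_pos":[0,0,0],"turn":0},
  {"claw":50,"delta_pos":[0,0,0],"turn":0},
])

```text
clock: 17.03
eef_pos: [586.9, 267.0, 75.3]
tcp_rot: [3.142, 0.0, 0.301]
contact_force: [0.3, 0.6, -2.3]
opening: 0.651
grasp_force: 44.0
```

step_arm([
  {"claw":50,"delta_pos":[0,0,3],"turn":0},
  {"claw":50,"delta_pos":[0,0,3],"turn":0},
  {"claw":50,"delta_pos":[0,0,0],"turn":0},
  {"claw":50,"delta_pos":[0,0,0],"turn":0},
])

```text
clock: 17.37
eef_pos: [586.7, 268.1, 69.4]
tcp_rot: [-3.14, -0.0, 0.3]
contact_force: [-2.1, 6.3, -4.2]
opening: 0.65
grasp_force: 43.9
```

The sleeve is over the taper and touching on one side: the post pushes it towards +y. I'll shift that way.

step_arm([
  {"claw":50,"delta_pos":[0,-1.2,0],"turn":0},
  {"claw":50,"delta_pos":[0,-1,0],"turn":0},
  {"claw":50,"delta_pos":[0,0,0],"turn":0},
  {"claw":50,"delta_pos":[0,0,0],"turn":0},
  {"claw":50,"delta_pos":[0,0,0],"turn":0},
])

```text
clock: 17.78
eef_pos: [586.4, 269.1, 69.6]
tcp_rot: [3.141, -0.0, 0.301]
contact_force: [-0.1, 0.7, -2.0]
opening: 0.646
grasp_force: 44.0
```

step_arm([
  {"claw":50,"delta_pos":[0,0,4],"turn":0},
  {"claw":50,"delta_pos":[0,0,4],"turn":0},
  {"claw":50,"delta_pos":[0,0,4],"turn":0},
  {"claw":50,"delta_pos":[0,0,4],"turn":0},
  {"claw":50,"delta_pos":[0,0,0],"turn":0},
])

```text
clock: 18.2
eef_pos: [585.6, 268.9, 52.3]
tcp_rot: [3.141, 0.002, 0.301]
contact_force: [-0.7, -0.3, -1.9]
opening: 0.652
grasp_force: 44.0
```

step_arm([
  {"claw":50,"delta_pos":[0,0,5],"turn":0},
  {"claw":50,"delta_pos":[0,0,5],"turn":0},
  {"claw":50,"delta_pos":[0,0,5],"turn":0},
  {"claw":50,"delta_pos":[0,0,5],"turn":0},
  {"claw":50,"delta_pos":[0,0,2],"turn":0},
  {"claw":50,"delta_pos":[0,0,0],"turn":0},
  {"claw":50,"delta_pos":[0,0,0],"turn":0},
  {"claw":50,"delta_pos":[0,0,0],"turn":0},
])

```text
clock: 18.87
eef_pos: [586.5, 269.2, 31.7]
tcp_rot: [-3.142, -0.0, 0.301]
contact_force: [0.5, -1.0, -1.7]
opening: 0.651
grasp_force: 44.0
```

step_arm([
  {"claw":50,"delta_pos":[0,0,2],"turn":0},
  {"claw":50,"delta_pos":[0,0,2],"turn":0},
  {"claw":50,"delta_pos":[0,0,1],"turn":0},
  {"claw":50,"delta_pos":[0,0,0],"turn":0},
  {"claw":50,"delta_pos":[0,0,0],"turn":0},
])

```text
clock: 19.28
eef_pos: [586.3, 269.1, 26.5]
tcp_rot: [3.142, 0.0, 0.301]
contact_force: [-0.4, 0.7, -2.4]
opening: 0.658
grasp_force: 44.0
```

step_arm([
  {"claw":50,"delta_pos":[0,0,1.5],"turn":0},
  {"claw":50,"delta_pos":[0,0,1],"turn":0},
  {"claw":50,"delta_pos":[0,0,0],"turn":0},
  {"claw":50,"delta_pos":[0,0,0],"turn":0},
])

```text
clock: 19.62
eef_pos: [586.5, 269.3, 25.5]
tcp_rot: [-3.142, -0.0, 0.301]
contact_force: [-5.0, -0.7, 12.1]
opening: 0.651
grasp_force: 45.2
```

step_arm([
  {"claw":50,"delta_pos":[0,0,1],"turn":0},
  {"claw":50,"delta_pos":[0,0,0],"turn":0},
  {"claw":50,"delta_pos":[0,0,0],"turn":0},
])

```text
clock: 19.87
eef_pos: [586.5, 269.3, 25.5]
tcp_rot: [-3.142, -0.001, 0.301]
contact_force: [-8.8, -3.5, 21.8]
opening: 0.647
grasp_force: 45.9
```

It is seated at a rise of 6.0 mm above the grasp height, with floor contact. I'll unload, release and retreat upwards.

step_arm([
  {"claw":50,"delta_pos":[0,0,-2],"turn":0},
  {"claw":50,"delta_pos":[0,0,0],"turn":0},
  {"claw":65,"delta_pos":[0,0,0],"turn":0},
  {"claw":80,"delta_pos":[0,0,0],"turn":0},
  {"claw":80,"delta_pos":[0,0,0],"turn":0},
  {"claw":80,"delta_pos":[0,0,0],"turn":0},
  {"claw":80,"delta_pos":[0,0,0],"turn":0},
])

```text
clock: 20.45
eef_pos: [586.4, 269.2, 24.9]
tcp_rot: [-3.142, 0.0, 0.301]
contact_force: [-1.2, -0.4, 0.2]
opening: 0.937
grasp_force: 0.0
```

step_arm([
  {"claw":80,"delta_pos":[0,0,-10],"turn":0},
  {"claw":80,"delta_pos":[0,0,-20],"turn":0},
  {"claw":80,"delta_pos":[0,0,-35],"turn":0},
  {"claw":80,"delta_pos":[0,0,-40],"turn":0},
  {"claw":80,"delta_pos":[0,0,-40],"turn":0},
  {"claw":80,"delta_pos":[0,0,-40],"turn":0},
  {"claw":80,"delta_pos":[0,0,-30],"turn":0},
])

```text
clock: 21.03
eef_pos: [586.9, 269.4, 244.7]
tcp_rot: [-3.141, -0.003, 0.301]
contact_force: [1.0, 0.1, -0.5]
opening: 0.941
grasp_force: 0.0
```

step_arm([
  {"claw":80,"delta_pos":[-34,-3,0],"turn":0},
  {"claw":80,"delta_pos":[-34,-3,0],"turn":0},
  {"claw":80,"delta_pos":[0,0,0],"turn":0},
  {"claw":80,"delta_pos":[0,0,0],"turn":0},
  {"claw":80,"delta_pos":[0,0,0],"turn":0},
  {"claw":80,"delta_pos":[0,0,0],"turn":0},
])

```text
clock: 21.53
eef_pos: [520.5, 255.1, 240.5]
tcp_rot: [-3.141, -0.001, 0.301]
contact_force: [0.3, 0.7, -0.4]
opening: 0.938
grasp_force: 0.0
```

```bash
python3 - <<'E'
from h import *
f=grab_frame('wrist'); save('r2',f); s=sense(); print(s['eef_pos'],s['clock'],s['contact_force'])
a=proj(f,[586.7,268.5,51]);u,v=a.round().astype(int);print(a)
g=cv2.GaussianBlur(cv2.cvtColor(f['img'],cv2.COLOR_RGB2GRAY),(3,3),0);w=45
G=g[v-w:v+w,u-w:u+w];print(G[::6,::6])
for T in (90,130,160): 
    k=max(cv2.findContours((G>T).astype(np.uint8),0,2)[0],key=cv2.contourArea);e=cv2.fitEllipse(k);c=np.array(e[0])+[u-w,v-w];print(T,c,e[1],onz(f,*c,51))
b=load('side0')['img'].astype(int);h=grab_frame('side');save('s9',h);t=grab_frame('top');save('t9',t)
for nm,x,A,B in(('side',0,b,h['img']),('top',0,load('top0')['img'].astype(int),t['img'])):
    d=(abs(A-B).max(2)>50).astype(np.uint8); n,_,st,_=cv2.connectedComponentsWithStats(d); print(nm,[r.tolist() for r in st[1:] if r[4]>40])
for th in (1.6,1.75): print(th,proj(h,lidpt(th,150,29,0)).round(),proj(h,lidpt(th,165,0,0)).round())
print(h['img'][225:270:2,320].mean(1).round())
E
```

```text
[520.55242388 255.03713218 240.25233658] 21.5833 [-0.80749243 -1.10280677  0.50365485]
[324.64456131 139.21544132]
[[ 26  25  28  28  29  30  29  35  32  29  28  30  29  33  33]
 [ 27  28  29  28  29  29  28  30  31  32  31  29  31  32  32]
 [ 28  27  29  31  29  33  75 153 141  88  32  32  31  32  33]
 [ 29  28  30  30  57 213 229 233 231 232 216  44  32  33  34]
 [ 29  30  30  40 220 228 231 229 230 229 232 209  39  33  33]
 [ 30  31  29 177 218 180 129 102  88 187 222 228 159  34  33]
 [ 31  32  35 220 214 147 146 164 174 147 206 231 227  35  35]
 [ 34  33  43 225 224 129 168 210 209 201 156 227 229  38  34]
 [ 39  36  40 225 228 148 178 206 208 213 164 226 228  37  35]
 [ 39  40  38 212 228 214 139 194 205 191 216 227 219  34  35]
 [ 39  39  39 121 224 224 198 169 171 210 225 228  90  33  34]
 [ 37  39  39  39 179 225 221 211 219 226 226 171  36  33  33]
 [ 38  38  38  36  37 120 211 224 225 213 107  33  34  33  32]
 [ 37  36  37  37  37  39  33  37  37  34  32  32  34  33  35]
 [ 31  34  36  37  36  37  31  33  33  32  32  34  33  33  34]]
90 [324.81495667 137.66942596] (62.0992
[... 1060 characters left out ...]
99], [332, 241, 15, 36, 281], [444, 258, 14, 21, 103], [275, 261, 11, 25, 116], [455, 261, 11, 12, 100], [282, 266, 21, 23, 288], [301, 266, 104, 53, 1763], [300, 273, 19, 9, 110], [308, 280, 29, 6, 82], [447, 280, 24, 19, 245], [117, 291, 33, 18, 123], [0, 297, 91, 22, 801], [300, 299, 9, 9, 43], [306, 320, 153, 94, 8736], [466, 392, 174, 88, 9656], [398, 395, 77, 24, 1017], [344, 400, 37, 6, 161], [476, 409, 21, 9, 93], [379, 445, 33, 16, 280], [415, 454, 34, 15, 321], [452, 460, 43, 19, 467], [500, 469, 39, 11, 334]]
1.6 [311. 249.] [311. 236.]
1.75 [312. 257.] [311. 244.]
[157. 218. 215. 216. 216. 215. 216. 194. 196. 201.  80.  76.  86.  90.
  90.  90.  69.  72.  74.  73.  72.  73.  73.]
```

The sleeve ring surrounds the post at the seated height, and the lid's edges are still at their fully open rows. The gripper touches nothing, so I'm handing in.

```bash
python3 -c "
from rig import *
print(sign_off())"
```

```text
the job is handed in; nothing more can be done
None
```

I swung the latch out to level, opened the lid fully against its stop, and lowered the sleeve all the way down over the post. I handed the job in at about 21.6 s; no verdict came back, but my last camera check showed the sleeve seated and the lid still open.

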